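# Set the air pressure and blow the chips off the work in the engraver's vise

### The arm

A 6-joint arm with a two-finger parallel gripper is mounted at the origin on the work surface. World frame = base frame: x ahead of the robot, y to its left, z up, the work surface at z = 0. Lengths are in mm, angles in rad, forces in N, time in s.
With the tool pointing down it reaches from about 275 to 750 mm from the base axis. Payload 10.2 kg.
Tool frame: the origin (TCP) lies between the finger pads, 19 mm behind the fingertips; this is the grasp point; z points along the fingers, y is the line along which they close (so a half turn about z gives the same grasp; the last joint's range is limited). The gripper opens to 85 mm and grips with 20 to 120 N. Pads are 22 mm wide; open, the fingers measure 114 mm over their backs; the gripper's body (76 mm by 85 mm) begins 54 mm behind the grasp point. The pads swing forward as they close: fully open they stand 13 mm farther back than shut.
Start: joints at [-1.338, 0.313, 1.498, -0, 1.331, -0.223], TCP at [231.084, -471.414, 249.994] pointing down, gripper open.
Joint ranges: [-2.94, 2.94], [-0.97, 2.17], [0.19, 2.56], [-1.23, 4.37], [0.02, 3.11], [-2.88, 2.88]. Speed limits (rad/s): [2.39, 2.39, 3.01, 3.14, 3.14, 3.14].

### API

Orientations are given as a unit quaternion [w, x, y, z].
In Python, from rig import ctrl, eyes, finish_job gives the robot as it stands.
- The arm moves only by the tool step_arm, never from a script. Its argument "increments" is a list of rows, each an object of numbers: "dx", "dy", "dz": the shift along the tool's x, y, z in units of 25 mm (1.0 is 25 mm); "wx", "wy", "wz": the turn, a rotation vector about the tool's x, y, z in units of 6 degrees (1.0 is 6 degrees). A call has 1 to 5 rows; each row shifts and turns the commanded pose from where the row before left it, along the tool's axes as they then stand; what a row does not reach is not made up. A row lasts 1/10 s, in which the tool goes at most 50 mm and 8.59 degrees, less where a joint would pass 70% of its speed; a pose out of reach is approached as far as the arm can. A call is refused whole if a number of a shift passes 1 or a number of a turn 1, either way. A call with a gripper value outside its range is refused whole. "fingers" is the finger opening in mm, from 0 to 85.4, set as the call begins (left out, the last holds). The fingers move at their own pace and stop on an object; "squeeze" is the grip in N (left out, the last holds). Time passes only in rows, so rows that do not move let the fingers close. It gives the time, the measured TCP pose, the force, the opening and the grip force at its end, in the units of the state.
- ctrl.sense(): the state, without advancing time (a new reading comes with each control period).
- eyes.capture(name): name is "scene" or "top" or "wrist"; returns a dict with "frame" (480x640x3 uint8, blue, green, red), "fx", "fy", "cx", "cy" (pixels), "R" (3x3) and "t" (3): a world point X has camera coordinates R X + t; the wrist camera has in their place "tool_from_camera" (4x4, takes a point from camera to tool coordinates, whose origin is the TCP and whose axes are the flange's). Camera axes: x right, y down, z forward; pixel columns grow to the right and rows downward; lengths in mm; the calibration is good to about 2 mm. The wrist camera is an equidistant fisheye: a pixel r from the principal point sees the ray r / f radians off the axis. A picture is of the moment at which its call begins: read the wrist's pose just before it. There is no depth.
- finish_job(): hands the job in; it is judged then, once.
Trained networks look in the newest picture that a camera, given by its name, has taken for a name from the list of things; names that differ only in an ending like _2 or _b are one class to them, and where a whole thing is asked for, a point or a joint stands for the part that bears it (a point fixed in the world has none). Each returns a list of dicts, best first, with "p" (0 to 1); they miss things now and then, are a little off and sometimes report something else, mostly with a low value. They report only what shows in the picture. A call takes as long as a camera call.
- eyes.cut_out(camera, label): "mask" (480x640 bool, what is visible of it).
- eyes.landmark_of(camera, label): "point" ([x, y, z] in mm, in the coordinates of the camera as it stood for that picture, good to about 4 mm: a listed point, or the origin of a listed thing).
The state is a dict: "time_s": time; "joints": joint angles; "dq": joint speeds; "tau": joint torques, N m; "eef_pos": TCP position; "ee_rot": TCP orientation; "force": force on the tool from outside, world axes, zero at the start; "wrist_torque": the same for the moment, N m; "grip_width": opening from 0.0 (shut) to 1.0 (fully open); "grip_force": force on a finger pad.
Only numpy, scipy, OpenCV 4.12 (cv2) and the standard library are available. Lean on these libraries where they do the work, as an engineer would, in place of code of your own. Each camera call takes 0.05 s, during which the arm holds its last target. There are 200 camera calls.

### The job

To blow the chips off the brass plate in the engraving vise, first turn the dial on the air control box clockwise until its yellow pointer points at the red marker on the scale, without shifting the marker. Only then squeeze the red trigger of the clamped air gun fully against its grip, hold it for a good second, and let it spring all the way back, with the dial still on the marker. Leave the loose tools and containers on the bench where they are, upright.

Things in the scene. Friction and masses are not known exactly. Their poses are not given: they have to be found in the camera images.
- station: blow-off station, fixed: steel base plate (x -40..100, y +-160, 12 mm thick), origin at its underside. Blue air gun clamped on it on its side: barrel along y at x 50 mm (y -145..5 mm, axis 105 mm high, top at 128 mm), brass nozzle aimed along +y at a dark ball vise (centre x 50, y 110 mm, top 106 mm high). Its black grip juts out level along -x, towards the robot.
- grip_mid (a point): mid-point of the fixed black grip, at station x -38, y -85 mm, 105 mm above the bench; axes as the station's. The grip runs along x to station x -85 mm, is 26 mm wide (y), 28 mm high (91 to 119 mm above the bench), with free air below. The trigger stands on its +y side.
- trigger (a joint): red trigger lever, hinged on a vertical axis at station x 30, y -64 mm, sprung outwards: 0 = at rest, standing off the grip by 0.26 rad; 0.26 = fully squeezed, parallel to the grip with a 4 mm gap. It swings level, towards station -y. Full squeeze takes about 7 N at its pad.
- trigger_pad (a point): point to press on the outer (+y) face of the red trigger, 68 mm from the hinge; moves with it, y axis = outward normal of that face. The lever is 86 mm long from the hinge (a short curl beyond), 8 mm thick, 22 mm high, mid-height 105 mm above the bench. Across grip and trigger here: about 56 mm at rest, 38 mm fully squeezed.
- control_box: grey air control box, fixed, 150 (x) x 190 (y) x 75 mm high, origin at the centre of its underside. On its top a white round scale (114 mm across, 10 black ticks 30 degrees apart, centre x -10, y -35 mm) with the dial; also a small gauge and a green lamp, for show.
- dial (a joint): black dial on the box's top, turning stiffly about its vertical axis over 0..4.71 rad, staying where it is left: 0 = pointer at the first tick (135 degrees counter-clockwise from the box's +x), growing clockwise seen from above. Starts short of the marker, clockwise of the first tick.
- dial_grip (a point): point on the dial's axis inside its grip bar, 111 mm above the bench, where the TCP may be when gripping; x axis towards the pointer, y across the bar. The bar is 56 mm long, 14 mm wide, 89 to 119 mm above the bench, along the pointer line, with a yellow stripe on the pointer's half; it stands on a round skirt 56 mm across, top 89 mm high.
- dial_tip (a point): tip of the dial's yellow pointer, 40 mm from the dial's axis, 80 mm above the bench
- marker (a joint): red marker on the scale, set by somebody before (do not turn it): its angle, counted as the dial's; when the dial's value equals it, the pointer points at the marker
- mark_tip (a point): inner tip of the red marker, 40 mm from the dial's axis, 80 mm above the bench: the dial's pointer tip must come here
- graver: engraver's graver with a pale mushroom-shaped wooden handle and thin steel blade, 115 mm long, lying flat, loose
- pliers: pliers with red handles, 165 mm long, lying flat, loose
- jar: round jar with a dark lid, 60 mm across, 70 mm tall, standing, loose; origin at its underside
- cup: brass cup, 64 mm across, 60 mm tall, standing, loose; origin at its underside
- ring_clamp: wooden ring clamp bar with a brass collar, 130 mm long, lying flat, loose

How it is judged:
By the outcome, as a careful person would: the job done as asked, in the order asked, and still so for the second after the job is handed in, with the robot touching nothing.
It also fails if it takes over 61 s, if anything falls off the work surface, if the arm or the gripper's body presses on something with over 40 N, if the wrist force passes 120 N, or if a joint passes its speed limit or range.

## Working session

There is one attempt and no reset: what is moved stays moved. The work goes in short steps, Python scripts to look and compute and a tool call to move; the robot and the scene stay as the last step left them, time stands still between calls to the robot, and variables do not carry over. Pictures are saved under pics/ and viewed, at most 10 in all, crops included, and the job is handed in when it is done.

Besides the shell and the picture viewer there is one more tool, called after ">>>" as name(argument=value, ...) on one line, values as JSON. step_arm: Moves the arm, as the interface text tells. Its arguments: {"type":"object","properties":{"increments":{"type":"array"},"fingers":{"type":"number"},"squeeze":{"type":"number"}},"required":["increments"]}

```bash
mkdir -p pics; cat > h.py <<'E'
import numpy as np, cv2
from scipy.spatial.transform import Rotation as Ro
from rig import ctrl, eyes, finish_job
def world(cam,c,p):
    p=np.array(p,float)
    if cam!='wrist': return np.array(c['R']).T@(p-np.array(c['t']).ravel())
    s=ctrl.sense(); q=s['ee_rot']; T=np.array(c['tool_from_camera'])
    pt=T[:3,:3]@p+T[:3,3]
    return Ro.from_quat([q[1],q[2],q[3],q[0]]).as_matrix()@pt+np.array(s['eef_pos'])
def ray(c,uv,z):  # pixel -> world at height z
    R=np.array(c['R']);t=np.array(c['t']).ravel()
    d=R.T@np.array([(uv[0]-c['cx'])/c['fx'],(uv[1]-c['cy'])/c['fy'],1]); o=-R.T@t
    return o+d*(z-o[2])/d[2]
E
python3 - <<'E'
from h import *
s=ctrl.sense(); print(s['time_s'],s['eef_pos'],s['ee_rot'],s['grip_width'])
for cam in ['top','scene']:
    c=eyes.capture(cam); cv2.imwrite(f'pics/{cam}0.png',c['frame'])
    for n in ['station','grip_mid','trigger_pad','control_box','dial_grip','dial_tip','mark_tip','graver','pliers','jar','cup','ring_clamp']:
        r=eyes.landmark_of(cam,n)
        if r: print(cam,n,round(r[0]['p'],2),world(cam,c,r[0]['point']).round(1))
E
```

```text
0.0 [ 231.03000788 -471.17429447  249.42694025] [-6.57978267e-04  9.74143939e-01  2.25927317e-01 -1.16571541e-06] 0.9993209457242357
top station 0.98 [5.587e+02 2.060e+02 4.000e-01]
top grip_mid 0.79 [514.  125.1  97.7]
top trigger_pad 0.72 [524.  161.8 107.6]
top control_box 0.71 [ 584.3 -193.8   -2.7]
top dial_grip 0.57 [ 579.5 -230.5  111.5]
top dial_tip 0.63 [ 568.1 -193.1   78.6]
top mark_tip 0.7 [ 570.7 -191.2   76.2]
top graver 0.8 [ 436.8 -236.    -3.9]
top pliers 0.93 [432.9 325.5   2.1]
top jar 0.58 [ 7.155e+02 -1.785e+02  3.000e-01]
top cup 0.8 [426.5  16.9  -1.7]
scene station 0.82 [561.4 206.9   0.9]
scene grip_mid 0.63 [512.5 123.2 108. ]
scene trigger_pad 0.64 [522.6 168.7 109. ]
scene control_box 0.85 [ 582.1 -195.9   -1.2]
scene dial_grip 0.57 [ 579.7 -233.5  112.9]
scene dial_tip 0.57 [ 569.5 -188.6   84.4]
scene mark_tip 0.52 [ 584.1 -198.    -1.9]
scene graver 0.5 [ 437.4 -235.    -0.7]
scene pliers 0.72 [434.6 327.3   1.3]
scene jar 0.93 [ 711.  -185.1   -2.7]
scene cup 0.59 [426.6  18.4  -2.2]
scene ring_clamp 0.82 [695.1 219.5  -1.1]
```

View pics/top0.png

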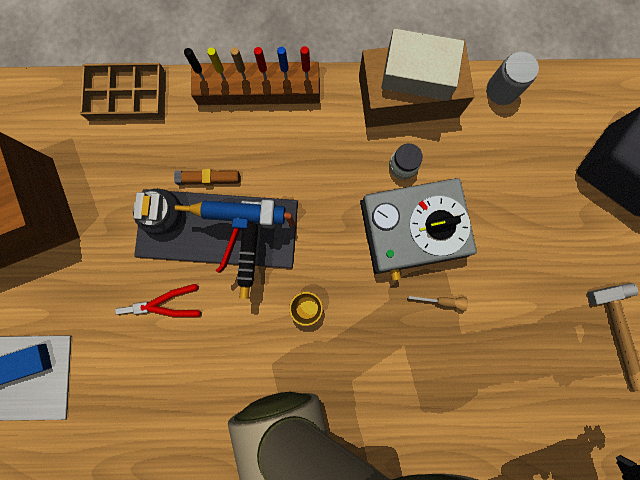

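View pics/scene0.png

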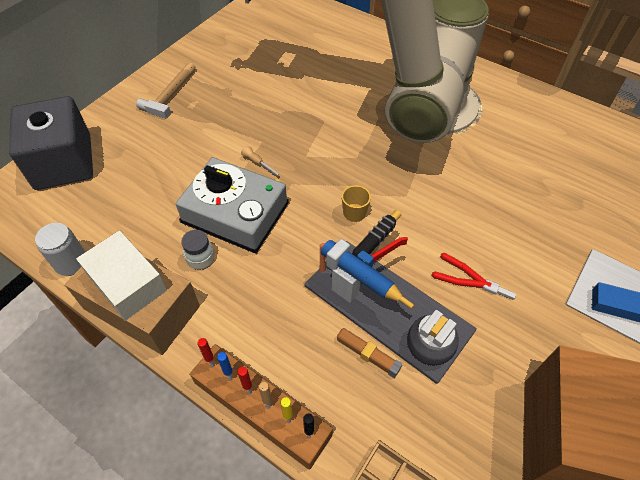

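The top view shows the dial near (440,223) with its pointer to the left, the red marker near (423,205), and the gun grip and trigger near (247,255) and (230,250). The scene view agrees. Next I'll refine the angles.

```bash
python3 - <<'E'
from h import *
c=eyes.capture('top'); f=c['frame']
x0,y0=355,170; k=6
cv2.imwrite('pics/crop1.png',cv2.resize(f[y0:y0+100,x0:x0+130],None,fx=k,fy=k,interpolation=cv2.INTER_CUBIC))
hsv=cv2.cvtColor(f,cv2.COLOR_BGR2HSV).astype(int)
H,S,V=hsv[...,0],hsv[...,1],hsv[...,2]
roi=np.zeros(H.shape,bool); roi[192:256,408:474]=1
white=roi&(S<60)&(V>170)
red=roi&((H<8)|(H>172))&(S>150)&(V>100)
yel=roi&(H>20)&(H<36)&(S>150)&(V>120)
# scale ellipse
cn,_=cv2.findContours(white.astype('uint8'),0,1); cn=max(cn,key=cv2.contourArea)
e=cv2.fitEllipse(cv2.convexHull(cn)); print('scale',e, ray(c,e[0],77))
C=ray(c,e[0],77)
p=np.array([ray(c,(u,v),80)[:2] for v,u in np.argwhere(red)]);d=p-C[:2]
print('red mean',d.mean(0),np.degrees(np.arctan2(*d.mean(0)[::-1])),np.hypot(*d.T).min())
n,l,st,ce=cv2.connectedComponentsWithStats(yel.astype('uint8'))
for i in range(1,n):
  for z in (80,119):
    q=ray(c,ce[i],z)[:2]-C[:2]; print('yel',ce[i],st[i,4],z,q,np.degrees(np.arctan2(q[1],q[0])))
for n in ['control_box','station']:
    m=eyes.cut_out('top',n)[0]['mask'].astype('uint8')
    print(n,cv2.minAreaRect(cv2.findNonZero(m)))
E
```

```text
scale ((439.73590087890625, 225.07127380371094), (58.57740783691406, 60.70741271972656), 123.94668579101562) [ 578.91745327 -233.43068926   77.        ]
red mean [38.23501283 30.84020531] 38.88950595845573 39.56687375778884
yel [437.48387097 222.96774194] 31 80 [3.60029159 4.81205908] 53.196858893921934
yel [437.48387097 222.96774194] 31 119 [-2.45538859 14.77948369] 99.43267719383049
yel [422.66666667 228.53333333] 15 80 [-6.51742178 33.04542942] 101.15703232507298
yel [422.66666667 228.53333333] 15 119 [-12.10527266  41.70738142] 106.18499737497238
control_box ((418.4842834472656, 229.41790771484375), (88.93728637695312, 104.35921478271484), 79.15969848632812)
station ((228.3008270263672, 249.82467651367188), (6.537269115447998, 46.98818588256836), 22.067899703979492)
```

View pics/crop1.png

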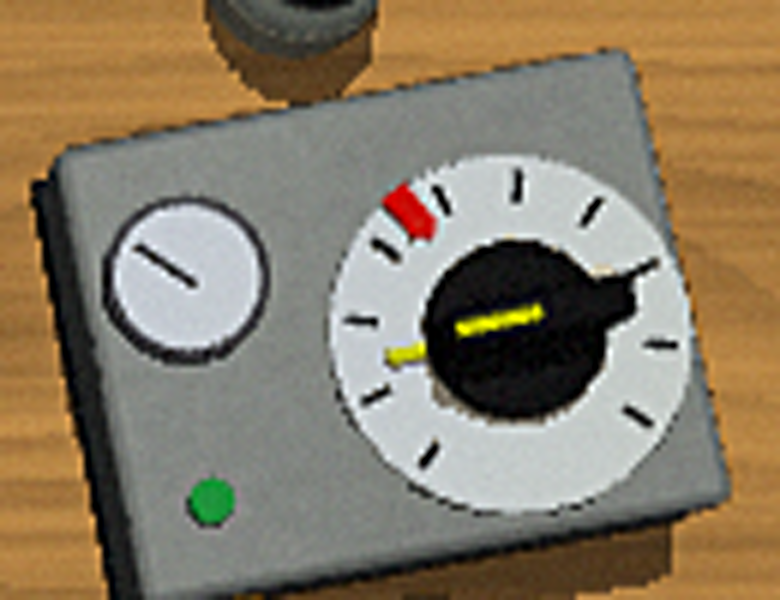

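The pointer sits at about 101° in world axes and the marker at about 39°, so the dial needs roughly 62° clockwise. First I'll move above it.

>>> step_arm(increments=[{"dx": 0.98,"dy": -0.14},{"dx": 0.98,"dy": -0.14},{"dx": 0.98,"dy": -0.14},{"dx": 0.98,"dy": -0.14},{"dx": 0.98,"dy": -0.14}], fingers=85)

```text
invalid input at $.increments[0]: expected keys dx, dy, dz, wx, wy, wz
```

>>> step_arm(increments=[{"dx": 0.98,"dy": -0.14},{"dx": 0.98,"dy": -0.14},{"dx": 0.98,"dy": -0.14},{"dx": 0.98,"dy": -0.14},{"dx": 0.98,"dy": -0.14}])

```text
invalid input at $.increments[0]: expected keys dx, dy, dz, wx, wy, wz
```

>>> step_arm(increments=[{"dx": 0.98,"dy": -0.14},{"dx": 0.98,"dy": -0.14},{"dx": 0.98,"dy": -0.14},{"dx": 0.98,"dy": -0.14},{"dx": 0.98,"dy": -0.14}])

```text
invalid input at $.increments[0]: expected keys dx, dy, dz, wx, wy, wz
```

>>> step_arm(increments=[{"dx": 0.98,"dy": -0.14},{"dx": 0.98,"dy": -0.14},{"wz": -1},{"wz": -1},{"wz": -1}])

```text
invalid input at $.increments[0]: expected keys dx, dy, dz, wx, wy, wz
```

>>> step_arm(increments=[{"wz": -1},{"wz": -1},{"wz": -1},{"wz": -1},{"wz": -1}])

```text
invalid input at $.increments[0]: expected keys dx, dy, dz, wx, wy, wz
```

>>> step_arm(increments=[{"wz": -1},{"wz": -1},{"wz": -1},{"wz": -1},{"wz": -0.5}])

```text
invalid input at $.increments[0]: expected keys dx, dy, dz, wx, wy, wz
```

>>> step_arm(increments=[{},{},{}])

```text
invalid input at $.increments[0]: expected keys dx, dy, dz, wx, wy, wz
```

```bash
cat >> h.py <<'E'
def wpt(c,uv,z,pose):
    q=pose['ee_rot']; R=Ro.from_quat([q[1],q[2],q[3],q[0]]).as_matrix(); T=np.array(c['tool_from_camera'])
    a=(uv[0]-c['cx'])/c['fx'];b=(uv[1]-c['cy'])/c['fy'];th=np.hypot(a,b)
    d=np.array([a/th*np.sin(th),b/th*np.sin(th),np.cos(th)]) if th>0 else np.array([0,0,1.])
    o=R@T[:3,3]+np.array(pose['eef_pos']); d=R@T[:3,:3]@d
    return o+d*(z-o[2])/d[2]
def yaw(s):
    q=s['ee_rot'];x=Ro.from_quat([q[1],q[2],q[3],q[0]]).as_matrix()[:,0];return np.degrees(np.arctan2(x[1],x[0]))
E
python3 - <<'E'
from h import *
s=ctrl.sense();print(s['time_s'],s['eef_pos'],yaw(s),s['joints'],s['force'])
c=eyes.capture('wrist');cv2.imwrite('pics/w1.png',c['frame'])
for n in ['control_box','dial_grip','dial_tip','mark_tip']:
    r=eyes.landmark_of('wrist',n)
    if r: print(n,r[0]['p'],world('wrist',c,r[0]['point']))
E
```

```text
1.45 [ 231.08741237 -471.41010221  249.99546552] 26.11697310140075 [-1.33838020e+00  3.12888524e-01  1.49771217e+00 -2.38515971e-05
  1.33098335e+00 -2.23405382e-01] [ 0.19737605 -0.48065439  0.45882094]
```

View pics/w1.png

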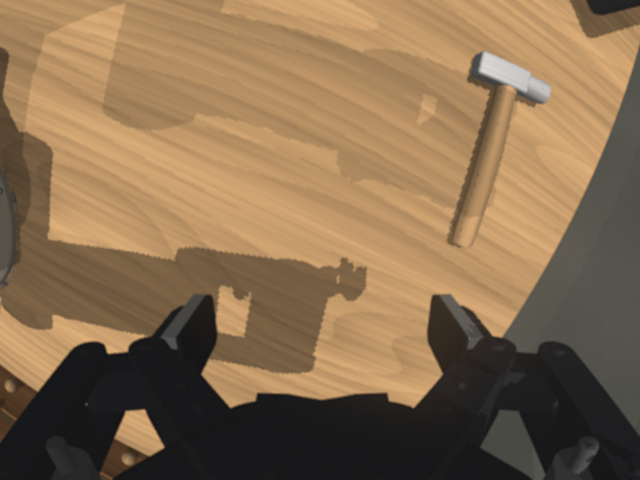

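The arm didn't move because every row needs all six keys. The wrist picture shows only bench and hammer. I'll resend the moves.

>>> step_arm(increments=[{"dx": 0.98,"dy": -0.14,"dz": 0,"wx": 0,"wy": 0,"wz": 0},{"dx": 0.98,"dy": -0.14,"dz": 0,"wx": 0,"wy": 0,"wz": 0},{"dx": 0.98,"dy": -0.14,"dz": 0,"wx": 0,"wy": 0,"wz": 0},{"dx": 0.98,"dy": -0.14,"dz": 0,"wx": 0,"wy": 0,"wz": 0},{"dx": 0.98,"dy": -0.14,"dz": 0,"wx": 0,"wy": 0,"wz": 0}], fingers=85)

```text
time_s: 2.2
eef_pos: [334.2, -401.1, 250.0]
ee_rot: [0.0, 0.974, 0.226, 0.0]
force: [0.2, -0.5, -0.4]
grip_width: 0.994
grip_force: 0.0
```

>>> step_arm(increments=[{"dx": 0.98,"dy": -0.14,"dz": 0,"wx": 0,"wy": 0,"wz": 0},{"dx": 0.98,"dy": -0.14,"dz": 0,"wx": 0,"wy": 0,"wz": 0},{"dx": 0.98,"dy": -0.14,"dz": 0,"wx": 0,"wy": 0,"wz": 0},{"dx": 0.98,"dy": -0.14,"dz": 0,"wx": 0,"wy": 0,"wz": 0},{"dx": 0.98,"dy": -0.14,"dz": 0,"wx": 0,"wy": 0,"wz": 0}])

```text
time_s: 2.7
eef_pos: [436.5, -331.5, 250.0]
ee_rot: [0.0, 0.974, 0.226, 0.0]
force: [-0.6, 0.1, -0.3]
grip_width: 0.998
grip_force: 0.0
```

>>> step_arm(increments=[{"dx": 0.98,"dy": -0.14,"dz": 0,"wx": 0,"wy": 0,"wz": 0},{"dx": 0.98,"dy": -0.14,"dz": 0,"wx": 0,"wy": 0,"wz": 0},{"dx": 0.98,"dy": -0.14,"dz": 0,"wx": 0,"wy": 0,"wz": 0},{"dx": 0.98,"dy": -0.14,"dz": 0,"wx": 0,"wy": 0,"wz": 0},{"dx": 0.98,"dy": -0.14,"dz": 0,"wx": 0,"wy": 0,"wz": 0}])

```text
time_s: 3.2
eef_pos: [538.8, -261.8, 250.0]
ee_rot: [-0.0, 0.974, 0.226, -0.0]
force: [0.5, -0.3, -0.7]
grip_width: 0.994
grip_force: 0.0
```

>>> step_arm(increments=[{"dx": 0.98,"dy": -0.14,"dz": 0,"wx": 0,"wy": 0,"wz": 0},{"dx": 0.98,"dy": -0.14,"dz": 0,"wx": 0,"wy": 0,"wz": 0},{"dx": 0,"dy": 0,"dz": 0,"wx": 0,"wy": 0,"wz": -1},{"dx": 0,"dy": 0,"dz": 0,"wx": 0,"wy": 0,"wz": -1},{"dx": 0,"dy": 0,"dz": 0,"wx": 0,"wy": 0,"wz": -1}])

```text
time_s: 3.7
eef_pos: [579.0, -234.4, 249.8]
ee_rot: [-0.0, 0.926, 0.378, -0.0]
force: [-0.3, 0.5, -0.1]
grip_width: 0.993
grip_force: 0.0
```

>>> step_arm(increments=[{"dx": 0,"dy": 0,"dz": 0,"wx": 0,"wy": 0,"wz": -1},{"dx": 0,"dy": 0,"dz": 0,"wx": 0,"wy": 0,"wz": -1},{"dx": 0,"dy": 0,"dz": 0,"wx": 0,"wy": 0,"wz": -1},{"dx": 0,"dy": 0,"dz": 0,"wx": 0,"wy": 0,"wz": -1},{"dx": 0,"dy": 0,"dz": 0,"wx": 0,"wy": 0,"wz": -1}])

```text
time_s: 4.2
eef_pos: [578.9, -234.7, 249.9]
ee_rot: [-0.0, 0.797, 0.604, -0.0]
force: [-0.3, 0.1, -0.3]
grip_width: 0.991
grip_force: 0.0
```

>>> step_arm(increments=[{"dx": 0,"dy": 0,"dz": 0,"wx": 0,"wy": 0,"wz": -1},{"dx": 0,"dy": 0,"dz": 0,"wx": 0,"wy": 0,"wz": -1},{"dx": 0,"dy": 0,"dz": 0,"wx": 0,"wy": 0,"wz": -1},{"dx": 0,"dy": 0,"dz": 0,"wx": 0,"wy": 0,"wz": -1},{"dx": 0,"dy": 0,"dz": 0,"wx": 0,"wy": 0,"wz": -0.5}])

```text
time_s: 4.7
eef_pos: [578.9, -234.6, 249.9]
ee_rot: [-0.0, 0.634, 0.773, 0.0]
force: [0.3, 0.0, 0.1]
grip_width: 0.996
grip_force: 0.0
```

>>> step_arm(increments=[{"dx": 0,"dy": 0,"dz": 0,"wx": 0,"wy": 0,"wz": 0},{"dx": 0,"dy": 0,"dz": 0,"wx": 0,"wy": 0,"wz": 0}])

```text
time_s: 4.9
eef_pos: [578.9, -234.6, 249.9]
ee_rot: [-0.0, 0.636, 0.772, -0.0]
force: [-0.9, 1.1, 0.2]
grip_width: 0.995
grip_force: 0.0
```

```bash
python3 - <<'E'
from h import *
s=ctrl.sense();print(s['time_s'],s['eef_pos'],yaw(s),s['joints'],s['force'])
c=eyes.capture('wrist');cv2.imwrite('pics/w2.png',c['frame'])
for n in ['control_box','dial_grip','dial_tip','mark_tip']:
    r=eyes.landmark_of('wrist',n)
    if r: print(n,r[0]['p'],world('wrist',c,r[0]['point']))
E
```

```text
4.9 [ 578.86130751 -234.62970659  249.89953505] 101.02750287717065 [-5.72385394e-01  5.38208087e-01  1.16632183e+00  5.70255031e-06
  1.43726590e+00 -7.64852398e-01] [-0.87001953  1.05647681  0.16531491]
control_box 0.77 [ 580.05012107 -197.66642923    2.13815174]
dial_grip 0.6 [ 583.96031572 -230.30151565  111.07340746]
dial_tip 0.73 [ 567.13598047 -189.63999161   81.97085681]
mark_tip 0.57 [ 608.07035734 -206.68798855   79.18368923]
```

View pics/w2.png

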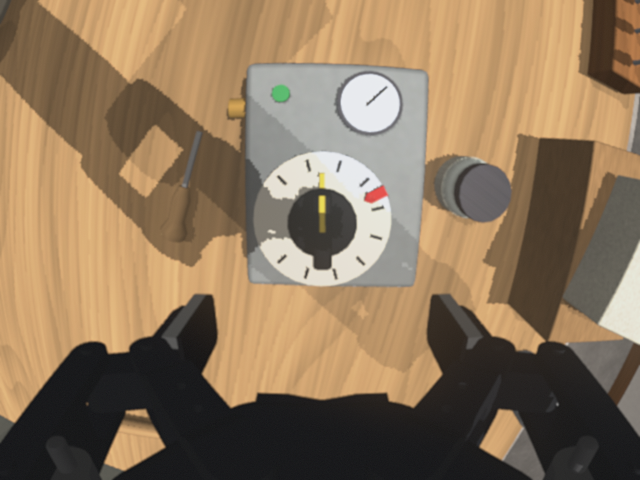

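The wrist view shows the pointer straight up at (322,180), in line with the tool's x axis. The red marker is at (375,195) and the scale centre is near (322,218). I'll turn these pixels into angles.

```bash
cat > m.py <<'E'
from h import *
def meas(f,c,s):
    hsv=cv2.cvtColor(f,cv2.COLOR_BGR2HSV).astype(int);H,S,V=hsv[...,0],hsv[...,1],hsv[...,2]
    roi=np.zeros(H.shape,bool); roi[145:292,250:396]=1
    red=roi&((H<8)|(H>172))&(S>140)&(V>80); yel=roi&(H>20)&(H<36)&(S>130)&(V>90)
    disc=roi&(~((S<45)&(V<170)))  # scale approx
    k=lambda m,z:np.array([wpt(c,(u,v),z,s)[:2] for v,u in np.argwhere(m)])
    return red,yel,k
E
python3 - <<'E'
from m import *
s=ctrl.sense(); c=eyes.capture('wrist'); red,yel,k=meas(c['frame'],c,s)
r=k(red,80)
# tick tip pixels unknown: scale edge left/right/top read from picture
e=[(254,220),(392,218),(322,152),(324,285)]
P=np.array([wpt(c,u,77,s)[:2] for u in e]);C=np.array([(P[0]+P[1])[i]/2 for i in (0,1)]);C2=(P[2]+P[3])/2
print(P.round(1),C,C2,np.linalg.norm(P[0]-P[1]),np.linalg.norm(P[2]-P[3]))
n,l,st,ce=cv2.connectedComponentsWithStats(yel.astype('uint8'))
for i in range(1,n):
    if st[i,4]>8:
        for z in (80,119): print('yel',ce[i],st[i],z,wpt(c,ce[i],z,s))
x=r.mean(0); print('red',len(r),x)
# principal axis of red
u,S_,vt=np.linalg.svd(r-x);print('red axis',np.degrees(np.arctan2(vt[0][1],vt[0][0])))
for CC in (C,C2,np.array([581,-233])): d=r-CC;m=d.mean(0);print(CC,np.degrees(np.arctan2(m[1],m[0])),np.hypot(*d.T).min(),np.hypot(*d.T).max())
E
```

```text
[[ 523.2 -242.9]
 [ 634.7 -219.3]
 [ 567.7 -178. ]
 [ 591.1 -288. ]] [ 578.96112412 -231.07481317] [ 579.37892206 -232.99045654] 113.95714012666555 112.4416725236564
yel [321.17391304 180.73913043] [320 174   4  14  46] 80 [ 571.42363126 -200.44037221   80.        ]
yel [321.17391304 180.73913043] [320 174   4  14  46] 119 [ 570.62860188 -196.2243836   119.        ]
yel [321.55376344 211.61290323] [319 195   6  37 186] 80 [ 576.53564346 -224.89293202   80.        ]
yel [321.55376344 211.61290323] [319 195   6  37 186] 119 [ 575.06179605 -217.42991707  119.        ]
red 183 [ 616.25383035 -202.47775003]
red axis -140.74332207036682
[ 578.96112412 -231.07481317] 37.4819736287935 37.70264439464903 55.0465502515064
[ 579.37892206 -232.99045654] 39.60657600315732 38.58898583028649 55.99510419004801
[ 581 -233] 40.885534362045476 37.37726160203691 54.80997621007345
```

>>> step_arm(increments=[{"dx": 0.08,"dy": 0,"dz": 1,"wx": 0,"wy": 0,"wz": 0},{"dx": 0,"dy": 0,"dz": 1,"wx": 0,"wy": 0,"wz": 0},{"dx": 0,"dy": 0,"dz": 1,"wx": 0,"wy": 0,"wz": 0},{"dx": 0,"dy": 0,"dz": 1,"wx": 0,"wy": 0,"wz": 0},{"dx": 0,"dy": 0,"dz": 0.5,"wx": 0,"wy": 0,"wz": 0}])

```text
time_s: 5.7
eef_pos: [577.8, -232.3, 135.4]
ee_rot: [-0.001, 0.635, 0.772, -0.0]
force: [0.3, 0.0, -0.6]
grip_width: 0.994
grip_force: 0.0
```

>>> step_arm(increments=[{"dx": 0,"dy": 0,"dz": 0.5,"wx": 0,"wy": 0,"wz": 0},{"dx": 0,"dy": 0,"dz": 0.48,"wx": 0,"wy": 0,"wz": 0},{"dx": 0,"dy": 0,"dz": 0,"wx": 0,"wy": 0,"wz": 0}])

```text
time_s: 6.0
eef_pos: [578.1, -232.5, 111.8]
ee_rot: [-0.001, 0.635, 0.772, -0.0]
force: [0.3, 0.3, -0.6]
grip_width: 0.996
grip_force: 0.0
```

>>> step_arm(increments=[{"dx": 0,"dy": 0,"dz": 0,"wx": 0,"wy": 0,"wz": 0},{"dx": 0,"dy": 0,"dz": 0,"wx": 0,"wy": 0,"wz": 0},{"dx": 0,"dy": 0,"dz": 0,"wx": 0,"wy": 0,"wz": 0},{"dx": 0,"dy": 0,"dz": 0,"wx": 0,"wy": 0,"wz": 0},{"dx": 0,"dy": 0,"dz": 0,"wx": 0,"wy": 0,"wz": 0}], fingers=5, squeeze=50)

```text
time_s: 6.5
eef_pos: [578.6, -232.7, 113.3]
ee_rot: [0.0, 0.635, 0.772, 0.0]
force: [-2.2, 0.9, 10.1]
grip_width: 0.154
grip_force: 52.2
```

>>> step_arm(increments=[{"dx": 0,"dy": 0,"dz": 0,"wx": 0,"wy": 0,"wz": 0},{"dx": 0,"dy": 0,"dz": 0,"wx": 0,"wy": 0,"wz": 0},{"dx": 0,"dy": 0,"dz": 0,"wx": 0,"wy": 0,"wz": 0}])

```text
time_s: 6.8
eef_pos: [578.6, -232.7, 113.4]
ee_rot: [0.0, 0.635, 0.772, 0.0]
force: [-1.2, 0.7, 4.4]
grip_width: 0.149
grip_force: 51.0
```

>>> step_arm(increments=[{"dx": 0,"dy": 0,"dz": 0,"wx": 0,"wy": 0,"wz": 0.8},{"dx": 0,"dy": 0,"dz": 0,"wx": 0,"wy": 0,"wz": 0.8},{"dx": 0,"dy": 0,"dz": 0,"wx": 0,"wy": 0,"wz": 0.8},{"dx": 0,"dy": 0,"dz": 0,"wx": 0,"wy": 0,"wz": 0.8},{"dx": 0,"dy": 0,"dz": 0,"wx": 0,"wy": 0,"wz": 0.8}])

```text
time_s: 7.3
eef_pos: [578.9, -232.8, 113.4]
ee_rot: [0.001, 0.783, 0.622, 0.0]
force: [0.5, 1.1, 4.1]
grip_width: 0.151
grip_force: 51.0
```

>>> step_arm(increments=[{"dx": 0,"dy": 0,"dz": 0,"wx": 0,"wy": 0,"wz": 0.8},{"dx": 0,"dy": 0,"dz": 0,"wx": 0,"wy": 0,"wz": 0.8},{"dx": 0,"dy": 0,"dz": 0,"wx": 0,"wy": 0,"wz": 0.8},{"dx": 0,"dy": 0,"dz": 0,"wx": 0,"wy": 0,"wz": 0.8},{"dx": 0,"dy": 0,"dz": 0,"wx": 0,"wy": 0,"wz": 0.8}])

```text
time_s: 7.8
eef_pos: [579.2, -232.9, 113.4]
ee_rot: [0.001, 0.895, 0.446, 0.001]
force: [2.9, -0.7, 2.7]
grip_width: 0.154
grip_force: 50.8
```

>>> step_arm(increments=[{"dx": 0,"dy": 0,"dz": 0,"wx": 0,"wy": 0,"wz": 0.8},{"dx": 0,"dy": 0,"dz": 0,"wx": 0,"wy": 0,"wz": 0.8},{"dx": 0,"dy": 0,"dz": 0,"wx": 0,"wy": 0,"wz": 0.6},{"dx": 0,"dy": 0,"dz": 0,"wx": 0,"wy": 0,"wz": 0},{"dx": 0,"dy": 0,"dz": 0,"wx": 0,"wy": 0,"wz": 0}])

```text
time_s: 8.3
eef_pos: [579.3, -233.0, 113.4]
ee_rot: [0.001, 0.94, 0.342, 0.001]
force: [5.3, -1.1, 2.5]
grip_width: 0.151
grip_force: 50.7
```

```bash
python3 - <<'E'
from h import *
s=ctrl.sense();print(s['time_s'],s['eef_pos'],yaw(s),s['force'],s['wrist_torque'],s['grip_force'])
c=eyes.capture('wrist');cv2.imwrite('pics/w3.png',c['frame'][100:480,100:560])
E
```

```text
8.3 [ 579.27069092 -232.99914085  113.40944178] 40.008269427565104 [ 5.25873024 -1.09125239  2.45958505] [-0.22382683 -0.85382645 -0.05847712] 50.73762059211731
```

View pics/w3.png

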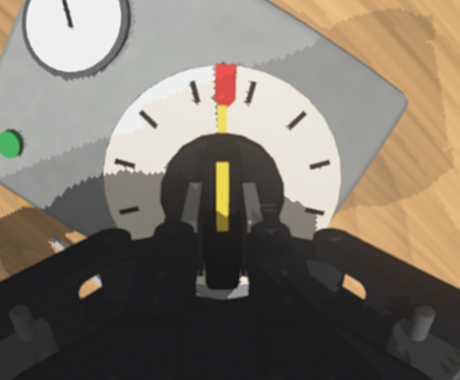

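Still gripped, the pointer at column 222 almost meets the marker's tip at about column 227. I'll measure what's left to turn.

```bash
cat > d.py <<'E'
from h import *
s=ctrl.sense(); c=eyes.capture('wrist'); f=c['frame']
hsv=cv2.cvtColor(f,cv2.COLOR_BGR2HSV).astype(int);H,S,V=hsv[...,0],hsv[...,1],hsv[...,2]
red=((H<8)|(H>172))&(S>140)&(V>80); yel=(H>20)&(H<36)&(S>130)&(V>90)
red[:150]=0;red[215:]=0;red[:,:290]=0;red[:,360:]=0
yel[:195]=0;yel[233:]=0;yel[:,:305]=0;yel[:,340:]=0
C=np.array([579.3,-233.0])
for n,m in(('red',red),('yel',yel)):
    p=np.array([wpt(c,(u,v),80,s)[:2] for v,u in np.argwhere(m)])-C
    v,u=np.argwhere(m).T
    print(n,len(p),u.min(),u.max(),v.min(),v.max(),'ang',np.degrees(np.arctan2(*p.mean(0)[::-1])),'rad',np.hypot(*p.T).min(),np.hypot(*p.T).max())
    for row in range(v.min(),v.max()+1,3): print(row,u[v==row].min(),u[v==row].max(),end=' | ')
    print()
print(yaw(s))
E
python3 d.py
```

```text
red 744 315 335 164 205 ang 38.979944428694004 rad 39.02735373984143 56.59940120386657
164 321 324 | 167 316 335 | 170 316 335 | 173 316 335 | 176 316 334 | 179 316 334 | 182 316 334 | 185 316 334 | 188 316 334 | 191 316 334 | 194 316 334 | 197 315 334 | 200 316 333 | 203 319 330 | 
yel 216 318 326 205 232 ang 41.068450721293395 rad 27.043973612300054 39.04575547904844
205 318 319 | 208 318 325 | 211 318 325 | 214 318 325 | 217 318 325 | 220 318 325 | 223 318 325 | 226 318 325 | 229 319 325 | 232 318 325 | 
40.01246544245039
```

>>> step_arm(increments=[{"dx": 0,"dy": 0,"dz": 0,"wx": 0,"wy": 0,"wz": 0.17},{"dx": 0,"dy": 0,"dz": 0,"wx": 0,"wy": 0,"wz": 0.17},{"dx": 0,"dy": 0,"dz": 0,"wx": 0,"wy": 0,"wz": 0},{"dx": 0,"dy": 0,"dz": 0,"wx": 0,"wy": 0,"wz": 0}])

```text
time_s: 8.8
eef_pos: [579.3, -233.0, 113.4]
ee_rot: [0.001, 0.946, 0.325, 0.001]
force: [5.0, -2.1, 2.3]
grip_width: 0.156
grip_force: 50.7
```

```bash
python3 d.py
```

```text
red 727 311 330 164 204 ang 38.96934482591013 rad 39.453400441511725 56.603476663883654
164 318 318 | 167 311 330 | 170 312 330 | 173 312 330 | 176 312 330 | 179 312 330 | 182 312 330 | 185 312 330 | 188 312 330 | 191 312 330 | 194 312 330 | 197 312 330 | 200 313 329 | 203 316 326 | 
yel 214 318 325 206 232 ang 38.98958144333782 rad 27.020078549082445 38.582946136066255
206 318 325 | 209 318 325 | 212 318 325 | 215 318 325 | 218 318 325 | 221 318 325 | 224 318 325 | 227 318 325 | 230 318 325 | 
37.971532351413146
```

The pointer and marker angles now agree at 38.98° and 38.97°. I'll release, lift and recheck.

>>> step_arm(increments=[{"dx": 0,"dy": 0,"dz": 0,"wx": 0,"wy": 0,"wz": 0},{"dx": 0,"dy": 0,"dz": 0,"wx": 0,"wy": 0,"wz": 0},{"dx": 0,"dy": 0,"dz": 0,"wx": 0,"wy": 0,"wz": 0},{"dx": 0,"dy": 0,"dz": 0,"wx": 0,"wy": 0,"wz": 0},{"dx": 0,"dy": 0,"dz": 0,"wx": 0,"wy": 0,"wz": 0}], fingers=85)

```text
time_s: 9.35
eef_pos: [578.3, -232.7, 112.9]
ee_rot: [-0.0, 0.946, 0.325, -0.0]
force: [0.2, -0.3, -0.5]
grip_width: 0.979
grip_force: 0.0
```

>>> step_arm(increments=[{"dx": 0,"dy": 0,"dz": -0.5,"wx": 0,"wy": 0,"wz": 0},{"dx": 0,"dy": 0,"dz": -1,"wx": 0,"wy": 0,"wz": 0},{"dx": 0,"dy": 0,"dz": -1,"wx": 0,"wy": 0,"wz": 0},{"dx": 0,"dy": 0,"dz": -1,"wx": 0,"wy": 0,"wz": 0},{"dx": 0,"dy": 0,"dz": -1,"wx": 0,"wy": 0,"wz": 0}])

```text
time_s: 9.85
eef_pos: [578.4, -232.6, 227.7]
ee_rot: [0.0, 0.946, 0.325, 0.0]
force: [0.1, 0.5, -0.5]
grip_width: 0.994
grip_force: 0.0
```

>>> step_arm(increments=[{"dx": 0,"dy": 0,"dz": -1,"wx": 0,"wy": 0,"wz": 0},{"dx": 0,"dy": 0,"dz": 0,"wx": 0,"wy": 0,"wz": 0},{"dx": 0,"dy": 0,"dz": 0,"wx": 0,"wy": 0,"wz": 0}])

```text
time_s: 10.15
eef_pos: [578.4, -232.7, 251.1]
ee_rot: [0.0, 0.946, 0.325, 0.0]
force: [0.2, 0.5, -0.6]
grip_width: 0.994
grip_force: 0.0
```

```bash
python3 - <<'E'
from m import *
s=ctrl.sense(); print(s['time_s'],s['eef_pos'],yaw(s),s['joints'][5]); c=eyes.capture('wrist'); f=c['frame'];cv2.imwrite('pics/w4.png',f)
red,yel,k=meas(f,c,s)
n,l,st,ce=cv2.connectedComponentsWithStats(yel.astype('uint8'))
C=np.array([579.3,-233.0])
for i in range(1,n):
    if st[i,4]>8: q=wpt(c,ce[i],80,s)[:2]-C; print('yel',ce[i],st[i,4],np.degrees(np.arctan2(q[1],q[0])),np.hypot(*q))
q=k(red,80).mean(0)-C;print('red',np.argwhere(red).mean(0),np.degrees(np.arctan2(q[1],q[0])),np.hypot(*q))
E
```

```text
10.15 [ 578.43890327 -232.67907376  251.11201926] 37.876687139314626 0.33965578117060197
yel [322.42372881 181.96610169] 59 39.0832277424379 32.909340943560906
yel [322.98076923 215.36153846] 260 40.02859389407355 5.727825774151883
red [162.59459459 321.94594595] 39.160063509626795 48.39664129650022
```

Released and clear, the pointer (39.08°) and marker (39.16°) still agree. Now I'll move over the gun's grip.

>>> step_arm(increments=[{"dx": 0.46,"dy": -0.86,"dz": 0,"wx": 0,"wy": 0,"wz": 0},{"dx": 0.46,"dy": -0.86,"dz": 0,"wx": 0,"wy": 0,"wz": 0},{"dx": 0.46,"dy": -0.86,"dz": 0,"wx": 0,"wy": 0,"wz": 0},{"dx": 0.46,"dy": -0.86,"dz": 0,"wx": 0,"wy": 0,"wz": 0},{"dx": 0.46,"dy": -0.86,"dz": 0,"wx": 0,"wy": 0,"wz": 0}])

```text
time_s: 10.7
eef_pos: [557.2, -111.4, 249.4]
ee_rot: [-0.001, 0.946, 0.325, -0.001]
force: [-0.2, -0.6, 0.3]
grip_width: 0.998
grip_force: 0.0
```

>>> step_arm(increments=[{"dx": 0.46,"dy": -0.86,"dz": 0,"wx": 0,"wy": 0,"wz": 0},{"dx": 0.46,"dy": -0.86,"dz": 0,"wx": 0,"wy": 0,"wz": 0},{"dx": 0.46,"dy": -0.86,"dz": 0,"wx": 0,"wy": 0,"wz": 0},{"dx": 0.46,"dy": -0.86,"dz": 0,"wx": 0,"wy": 0,"wz": 0},{"dx": 0.46,"dy": -0.86,"dz": 0,"wx": 0,"wy": 0,"wz": 0}])

```text
time_s: 11.2
eef_pos: [536.6, 8.6, 249.5]
ee_rot: [-0.001, 0.946, 0.325, -0.001]
force: [1.1, -0.8, 0.9]
grip_width: 0.998
grip_force: 0.0
```

>>> step_arm(increments=[{"dx": 0.46,"dy": -0.86,"dz": 0,"wx": 0,"wy": 0,"wz": 0},{"dx": 0.46,"dy": -0.86,"dz": 0,"wx": 0,"wy": 0,"wz": 0},{"dx": 0.46,"dy": -0.86,"dz": 0,"wx": 0,"wy": 0,"wz": 0},{"dx": 0.46,"dy": -0.86,"dz": 0,"wx": 0,"wy": 0,"wz": 0},{"dx": 0.46,"dy": -0.86,"dz": 0,"wx": 0,"wy": 0,"wz": 0}])

```text
time_s: 11.7
eef_pos: [516.0, 128.7, 249.5]
ee_rot: [-0.0, 0.946, 0.325, -0.001]
force: [-0.6, 0.3, 0.3]
grip_width: 0.998
grip_force: 0.0
```

>>> step_arm(increments=[{"dx": 0,"dy": 0,"dz": 0,"wx": 0,"wy": 0,"wz": 1},{"dx": 0,"dy": 0,"dz": 0,"wx": 0,"wy": 0,"wz": 1},{"dx": 0,"dy": 0,"dz": 0,"wx": 0,"wy": 0,"wz": 1},{"dx": 0,"dy": 0,"dz": 0,"wx": 0,"wy": 0,"wz": 1},{"dx": 0,"dy": 0,"dz": 0,"wx": 0,"wy": 0,"wz": 1}])

```text
time_s: 12.2
eef_pos: [516.2, 127.8, 249.5]
ee_rot: [-0.0, 0.998, 0.067, -0.001]
force: [-0.9, -0.4, 0.4]
grip_width: 0.997
grip_force: 0.0
```

>>> step_arm(increments=[{"dx": 0,"dy": 0,"dz": 0,"wx": 0,"wy": 0,"wz": 1},{"dx": 0,"dy": 0,"dz": 0,"wx": 0,"wy": 0,"wz": 1},{"dx": 0,"dy": 0,"dz": 0,"wx": 0,"wy": 0,"wz": 0},{"dx": 0,"dy": 0,"dz": 0,"wx": 0,"wy": 0,"wz": 0}])

```text
time_s: 12.6
eef_pos: [516.4, 127.8, 249.9]
ee_rot: [0.0, 0.999, -0.035, -0.001]
force: [-0.0, 0.3, 1.0]
grip_width: 0.994
grip_force: 0.0
```

```bash
python3 - <<'E'
from h import *
s=ctrl.sense();print(s['time_s'],s['eef_pos'],yaw(s),s['joints'][5])
c=eyes.capture('wrist');cv2.imwrite('pics/w5.png',c['frame'])
for n in ['station','grip_mid','trigger_pad','cup']:
    r=eyes.landmark_of('wrist',n)
    if r: print(n,r[0]['p'],world('wrist',c,r[0]['point']))
E
```

```text
12.6 [516.40480417 127.77547046 249.91818103] -3.9667428950388786 1.6621715738230518
station 0.86 [558.47976102 208.12074973   2.41784624]
grip_mid 0.59 [514.86923395 125.56717422 103.99576361]
trigger_pad 0.65 [522.22282264 168.97401928 107.11064116]
```

View pics/w5.png

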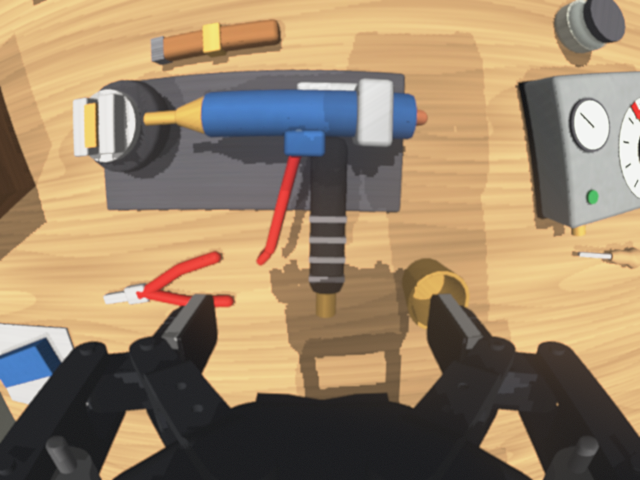

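The wrist view shows the black grip vertical at columns 311–345, rows 150–290. The red trigger runs from (293,158) to (263,260), and the cup at (435,290) is clear of the path. I'll locate the grip axis.

```bash
python3 - <<'E'
from h import *
s=ctrl.sense(); c=eyes.capture('wrist'); f=c['frame']
q=s['ee_rot'];R=Ro.from_quat([q[1],q[2],q[3],q[0]]).as_matrix();P=np.array(s['eef_pos'])
tool=lambda uv,z:(R.T@(wpt(c,uv,z,s)-P))
g=cv2.cvtColor(f,cv2.COLOR_BGR2GRAY); hsv=cv2.cvtColor(f,cv2.COLOR_BGR2HSV).astype(int)
for row in (219,240,261):
    u=np.where(g[row,295:360]>110)[0]+295; print(row,g[row,300:356:4])
for row in (170,190,219,240,250,261,280):
    rd=np.where((((hsv[row,240:300,0]<8)|(hsv[row,240:300,0]>172))&(hsv[row,240:300,1]>140)))[0]+240
    print(row,'grip L/R tool',tool((310,row),112).round(1)[:2],tool((345,row),112).round(1)[:2],'w',wpt(c,(327.5,row),112,s).round(1)[:2],'trig',(rd.min(),rd.max(),tool((rd.min(),row),112).round(1)[:2]) if len(rd) else None)
print('barrel/grip end',tool((327,292),105),tool((315,113),128), 'plate edge', [wpt(c,u,12,s).round(1) for u in ((107,208),(400,211))])
E
```

```text
219 [118 192 191 158 158 159 158 158 158 157 157 156 178 179]
240 [195 194 190 158 158 158 157 157 157 157 157 156 170 180]
261 [195 195 191 154 155 155 154 155 154 154 154 162 197 195]
170 grip L/R tool [45.2 -8.7] [45.2 16. ] w [561.4 120.9] trig (np.int64(286), np.int64(296), array([ 45.3, -25.6]))
190 grip L/R tool [30.9 -8.7] [30.9 16.1] w [547.1 121.9] trig (np.int64(280), np.int64(290), array([ 31. , -30.2]))
219 grip L/R tool [ 9.8 -8.9] [ 9.8 16.4] w [526.1 123.3] trig (np.int64(273), np.int64(283), array([  9.8, -35.7]))
240 grip L/R tool [-5.9 -9. ] [-5.9 16.7] w [510.4 124.4] trig (np.int64(267), np.int64(277), array([ -6. , -40.7]))
250 grip L/R tool [-13.6  -9. ] [-13.6  16.8] w [502.8 124.9] trig (np.int64(264), np.int64(274), array([-13.7, -43.3]))
261 grip L/R tool [-22.2  -9.1] [-22.1  17. ] w [494.2 125.4] trig (np.int64(257), np.int64(265), array([-22.4, -49. ]))
280 grip L/R tool [-37.4  -9.3] [-37.4  17.3] w [479.  126.4] trig None
barrel/grip end [-50.29388487   3.77496864 145.42179348] [ 84.26491227  -4.82291288 122.3953916 ] plate edge [array([536.8, 366.7,  12. ]), array([507.8,  49.9,  12. ])]
```

>>> step_arm(increments=[{"dx": 0,"dy": -0.48,"dz": 1,"wx": 0,"wy": 0,"wz": 0},{"dx": 0,"dy": 0,"dz": 1,"wx": 0,"wy": 0,"wz": 0},{"dx": 0,"dy": 0,"dz": 1,"wx": 0,"wy": 0,"wz": 0},{"dx": 0,"dy": 0,"dz": 0.7,"wx": 0,"wy": 0,"wz": 0},{"dx": 0,"dy": 0,"dz": 0.5,"wx": 0,"wy": 0,"wz": 0}])

```text
time_s: 13.4
eef_pos: [517.2, 139.7, 144.3]
ee_rot: [0.0, 0.999, -0.036, -0.001]
force: [0.1, -0.2, 1.2]
grip_width: 1.0
grip_force: 0.0
```

>>> step_arm(increments=[{"dx": 0,"dy": 0,"dz": 0.5,"wx": 0,"wy": 0,"wz": 0},{"dx": 0,"dy": 0,"dz": 0.5,"wx": 0,"wy": 0,"wz": 0},{"dx": 0,"dy": 0,"dz": 0.5,"wx": 0,"wy": 0,"wz": 0},{"dx": 0,"dy": 0,"dz": 0.18,"wx": 0,"wy": 0,"wz": 0},{"dx": 0,"dy": 0,"dz": 0,"wx": 0,"wy": 0,"wz": 0}])

```text
time_s: 13.9
eef_pos: [517.3, 139.7, 102.9]
ee_rot: [0.0, 0.999, -0.036, -0.0]
force: [0.7, 0.3, 0.7]
grip_width: 0.997
grip_force: 0.0
```

>>> step_arm(increments=[{"dx": 0,"dy": 0.13,"dz": 0,"wx": 0,"wy": 0,"wz": 0},{"dx": 0,"dy": 0.13,"dz": 0,"wx": 0,"wy": 0,"wz": 0},{"dx": 0,"dy": 0.12,"dz": 0,"wx": 0,"wy": 0,"wz": 0},{"dx": 0,"dy": 0,"dz": 0,"wx": 0,"wy": 0,"wz": 0}])

```text
time_s: 14.3
eef_pos: [516.9, 129.8, 103.8]
ee_rot: [0.0, 0.999, -0.036, 0.0]
force: [-0.2, 1.2, -1.0]
grip_width: 0.992
grip_force: 0.0
```

```bash
python3 - <<'E'
from h import *
s=ctrl.sense();print(s['time_s'],s['eef_pos'],yaw(s),s['force'])
c=eyes.capture('wrist');cv2.imwrite('pics/w6.png',c['frame'])
E
```

```text
14.3 [516.94019709 129.83603357 103.77616912] -4.155768423214886 [-0.24658411  1.15025258 -1.03485264]
```

View pics/w6.png

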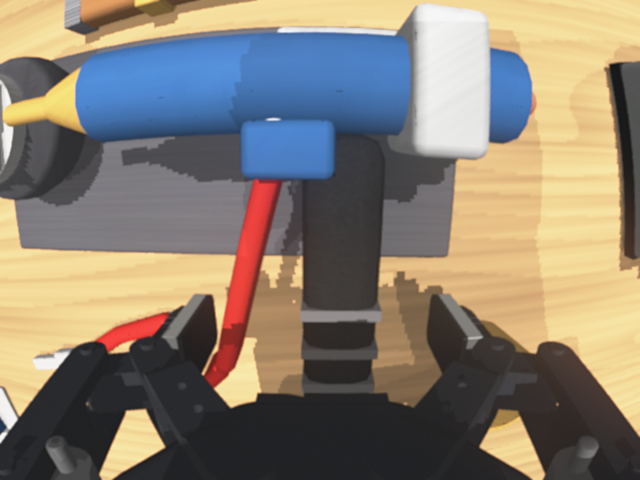

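The trigger and grip both lie between the fingers, the left finger outside the lever at (225,340) and the right one clear of the grip. Squeezing now.

>>> step_arm(increments=[{"dx": 0,"dy": 0,"dz": 0,"wx": 0,"wy": 0,"wz": 0},{"dx": 0,"dy": 0,"dz": 0,"wx": 0,"wy": 0,"wz": 0},{"dx": 0,"dy": 0,"dz": 0,"wx": 0,"wy": 0,"wz": 0},{"dx": 0,"dy": 0,"dz": 0,"wx": 0,"wy": 0,"wz": 0},{"dx": 0,"dy": 0,"dz": 0,"wx": 0,"wy": 0,"wz": 0}], fingers=20, squeeze=35)

```text
time_s: 14.85
eef_pos: [516.8, 129.3, 104.3]
ee_rot: [0.001, 0.999, -0.036, -0.0]
force: [-5.2, -5.6, 9.4]
grip_width: 0.429
grip_force: 39.0
```

>>> step_arm(increments=[{"dx": 0,"dy": 0,"dz": 0,"wx": 0,"wy": 0,"wz": 0},{"dx": 0,"dy": 0,"dz": 0,"wx": 0,"wy": 0,"wz": 0},{"dx": 0,"dy": 0,"dz": 0,"wx": 0,"wy": 0,"wz": 0}])

```text
time_s: 15.15
eef_pos: [516.8, 129.3, 104.3]
ee_rot: [0.001, 0.999, -0.036, 0.0]
force: [-4.3, -6.0, 10.1]
grip_width: 0.426
grip_force: 39.0
```

```bash
python3 - <<'E'
from h import *
s=ctrl.sense();print(s['time_s'],s['eef_pos'],yaw(s),s['force'],s['grip_width'],s['grip_force'])
c=eyes.capture('wrist');cv2.imwrite('pics/w7.png',c['frame'])
E
```

```text
15.15 [516.82412839 129.30095265 104.32905016] -4.112325619592363 [-4.28933189 -6.04689459 10.07365774] 0.42563575579513935 38.95833134651184
```

View pics/w7.png

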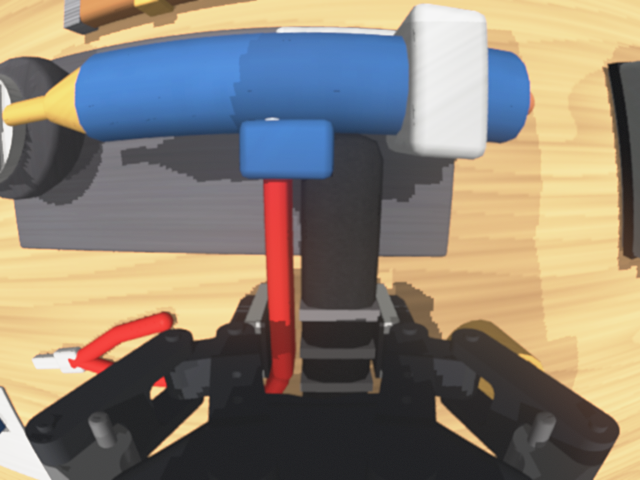

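The trigger is parallel to the grip and both fingers touch, so it's fully squeezed. I'll hold, release, shift clear and rise.

>>> step_arm(increments=[{"dx": 0,"dy": 0,"dz": 0,"wx": 0,"wy": 0,"wz": 0},{"dx": 0,"dy": 0,"dz": 0,"wx": 0,"wy": 0,"wz": 0},{"dx": 0,"dy": 0,"dz": 0,"wx": 0,"wy": 0,"wz": 0},{"dx": 0,"dy": 0,"dz": 0,"wx": 0,"wy": 0,"wz": 0},{"dx": 0,"dy": 0,"dz": 0,"wx": 0,"wy": 0,"wz": 0}])

```text
time_s: 15.7
eef_pos: [516.8, 129.3, 104.3]
ee_rot: [0.001, 0.999, -0.036, 0.0]
force: [-5.1, -6.1, 10.9]
grip_width: 0.43
grip_force: 39.0
```

>>> step_arm(increments=[{"dx": 0,"dy": 0,"dz": 0,"wx": 0,"wy": 0,"wz": 0},{"dx": 0,"dy": 0,"dz": 0,"wx": 0,"wy": 0,"wz": 0},{"dx": 0,"dy": 0,"dz": 0,"wx": 0,"wy": 0,"wz": 0},{"dx": 0,"dy": 0,"dz": 0,"wx": 0,"wy": 0,"wz": 0},{"dx": 0,"dy": 0,"dz": 0,"wx": 0,"wy": 0,"wz": 0}])

```text
time_s: 16.2
eef_pos: [516.8, 129.3, 104.3]
ee_rot: [0.001, 0.999, -0.036, -0.0]
force: [-4.5, -4.9, 10.5]
grip_width: 0.426
grip_force: 39.0
```

>>> step_arm(increments=[{"dx": 0,"dy": 0,"dz": 0,"wx": 0,"wy": 0,"wz": 0},{"dx": 0,"dy": 0,"dz": 0,"wx": 0,"wy": 0,"wz": 0},{"dx": 0,"dy": 0,"dz": 0,"wx": 0,"wy": 0,"wz": 0},{"dx": 0,"dy": 0,"dz": 0,"wx": 0,"wy": 0,"wz": 0},{"dx": 0,"dy": 0,"dz": 0,"wx": 0,"wy": 0,"wz": 0}])

```text
time_s: 16.7
eef_pos: [516.8, 129.3, 104.3]
ee_rot: [0.001, 0.999, -0.036, -0.0]
force: [-6.0, -6.3, 10.5]
grip_width: 0.425
grip_force: 39.0
```

>>> step_arm(increments=[{"dx": 0,"dy": 0,"dz": 0,"wx": 0,"wy": 0,"wz": 0},{"dx": 0,"dy": 0,"dz": 0,"wx": 0,"wy": 0,"wz": 0},{"dx": 0,"dy": 0,"dz": 0,"wx": 0,"wy": 0,"wz": 0},{"dx": 0,"dy": 0,"dz": 0,"wx": 0,"wy": 0,"wz": 0},{"dx": 0,"dy": 0,"dz": 0,"wx": 0,"wy": 0,"wz": 0}], fingers=85)

```text
time_s: 17.2
eef_pos: [516.7, 130.1, 103.5]
ee_rot: [0.0, 0.999, -0.036, -0.0]
force: [-0.1, 0.5, -0.7]
grip_width: 0.993
grip_force: 0.0
```

>>> step_arm(increments=[{"dx": 0,"dy": -0.2,"dz": 0,"wx": 0,"wy": 0,"wz": 0},{"dx": 0,"dy": -0.18,"dz": 0,"wx": 0,"wy": 0,"wz": 0},{"dx": 0,"dy": 0,"dz": 0,"wx": 0,"wy": 0,"wz": 0},{"dx": 0,"dy": 0,"dz": -0.5,"wx": 0,"wy": 0,"wz": 0},{"dx": 0,"dy": 0,"dz": -1,"wx": 0,"wy": 0,"wz": 0}])

```text
time_s: 17.7
eef_pos: [516.8, 139.7, 140.8]
ee_rot: [0.0, 0.999, -0.036, -0.002]
force: [0.9, 0.1, 1.0]
grip_width: 0.997
grip_force: 0.0
```

>>> step_arm(increments=[{"dx": 0,"dy": 0,"dz": -1,"wx": 0,"wy": 0,"wz": 0},{"dx": 0,"dy": 0,"dz": -1,"wx": 0,"wy": 0,"wz": 0},{"dx": 0,"dy": 0,"dz": -1,"wx": 0,"wy": 0,"wz": 0},{"dx": 0,"dy": 0,"dz": -1,"wx": 0,"wy": 0,"wz": 0},{"dx": 0,"dy": 0,"dz": 0,"wx": 0,"wy": 0,"wz": 0}])

```text
time_s: 18.2
eef_pos: [518.6, 139.8, 245.2]
ee_rot: [-0.0, 0.999, -0.036, 0.004]
force: [0.9, 0.3, -0.8]
grip_width: 0.994
grip_force: 0.0
```

```bash
python3 - <<'E'
from h import *
s=ctrl.sense();print(s['time_s'],s['eef_pos'],s['force'])
a=eyes.capture('wrist')['frame'];b=eyes.capture('top')['frame']
b=cv2.resize(b[150:350,90:490],None,fx=1.6,fy=1.6)
cv2.imwrite('pics/end.png',np.vstack([cv2.resize(a[:320],(480,240)),cv2.resize(b,(480,240))]))
E
```

```text
18.2 [518.61648594 139.76356879 245.22602242] [ 0.89801268  0.28213439 -0.81624375]
```

View pics/end.png

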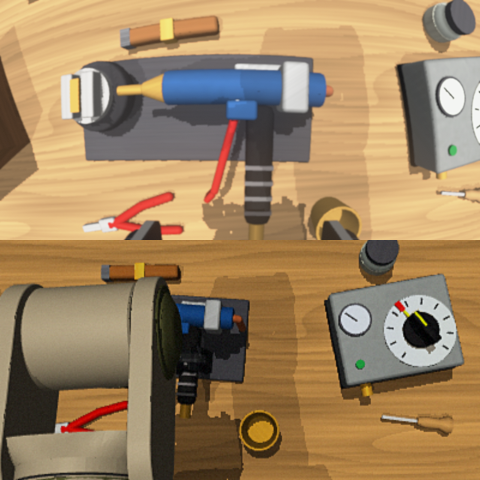

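The end picture shows the trigger sprung back out, from (233,120) to (210,198), and the dial pointer on the red marker near (402,308). The loose things are where they were.

```bash
python3 -c "
from rig import finish_job
print(finish_job())"
```

```text
the job is handed in; nothing more can be done
None
```

The dial was turned clockwise onto the red marker (within about 0.1° by the wrist camera), the trigger was then fully squeezed for about 1.8 s and sprang back, no loose item visibly moved, and the job was handed in at about 18 s.

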